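# Snap the cap onto the waste canister's port

## Robot

A 7-joint arm with a two-finger parallel gripper is mounted at the origin on the work surface. World frame = base frame: x ahead of the robot, y to its left, z up, the work surface at z = 0. Lengths are in m, angles in rad, forces in N, time in s.
With the tool pointing down it reaches from about 0.425 to 0.875 m from the base axis. Payload 4.7 kg.
Tool frame: the origin (TCP) lies at the very end of the fingers, on their centre line; the grasp point (between the pads) lies 19 mm behind it; z points along the fingers, x is the direction in which the jaws open and shut, and the axes are right-handed (so a half turn about z gives the same grasp; the last joint's range is limited). The gripper opens to 85 mm and grips with 20 to 120 N. Pads are 22 mm wide; open, the fingers measure 114 mm over their backs; the gripper's body (76 mm by 85 mm) begins 54 mm behind the grasp point. The pads swing forward as they close: fully open they stand 13 mm farther back than shut.
Start: joints at [-1.309, 0.321, -0.07, 1.45, 0.023, 1.371, -0.057], TCP at [0.159, 0.63, 0.231] pointing down, gripper open.
Joint ranges: [-2.86, 2.86], [-0.3, 2.09], [-1.38, 1.24], [0.06, 2.45], [-1.56, 4.7], [0.09, 2.05], [-2.69, 2.69]. Speed limits (rad/s): [2.57, 2.57, 3.14, 3.14, 3.14, 3.14, 3.14].

## Interface

Orientations are given as [roll, pitch, yaw] about the fixed x, y, z axes, in that order (R = Rz(yaw) Ry(pitch) Rx(roll)).
In Python, from station import * gives the robot as it stands. The module is installed in compiled form; this text tells all that it offers.
- The arm moves only by the tool arm_command, never from a script. Its argument "series" is a list that holds one entry, the list of rows, each a list of 7 numbers: the turn, a rotation vector about the world's x, y, z in rad, then the shift along the world's x, y, z in m, then the opening, from 0 (shut) to 1 (fully open). A call has 1 to 8 rows; each row is the pose to reach, as a shift and turn from the pose commanded when the call began; what a row does not reach only later rows make up. A row lasts 1/12 s, in which the tool goes at most 41.7 mm and 7.16 degrees, less where a joint would pass 70% of its speed; a pose out of reach is approached as far as the arm can. A call with a gripper value outside its range is refused whole. The fingers move at their own pace and stop on an object; "squeeze" is the grip in N (left out, the last holds). Time passes only in rows, so rows that repeat a pose let the fingers close. It gives the time, the measured TCP pose, the force and the opening at its end, in the units of the state.
- read_state(): the state, without advancing time (a new reading comes with each control period).
- capture(name): name is "side" or "top" or "wrist"; returns (picture, depth): 384x512x3 uint8, red, green, blue; 384x512 float32, m along the optical axis (not along the pixel's ray), 0 where there is no reading.
- camera_params(name): a dict with "K" (3x3 intrinsics, pixels), "k1" (the pictures are not rectified: a ray, as slopes to the right and down, at radius r is drawn at 1 + k1 r^2 times it, then the intrinsics apply), "world_to_cam" (4x4, takes a point from world to camera coordinates). Camera axes: x right, y up, looking along -z (the intrinsics and any distortion apply to the point x, -y, -z); pixel columns grow to the right and rows downward; lengths in m; the calibration is good to about 2 mm. A picture is of the moment at which its call begins: read the wrist's pose just before it. camera_params takes no time and is no camera call; for the wrist camera it gives the pose at the moment of the call.
- close_job(): hands the job in, once; it reports no verdict.
The state is a dict: "time_s": time; "q": joint angles; "dq": joint speeds; "joint_torque": joint torques, N m; "ee_pos": TCP position; "tcp_rot": TCP orientation; "ft_force": force on the tool from outside, world axes, zero at the start; "torque": the same for the moment, N m; "opening": finger opening in m.
Only numpy, scipy, OpenCV 4.12 (cv2) and the standard library are available. Lean on these libraries where they do the work, as an engineer would, in place of code of your own. Each camera call takes 0.05 s, during which the arm holds its last target. There are 200 camera calls.

## Task

Take the middle-sized of the three white snap caps by its handle out of the parts bin, set it on the port of the waste canister and press it down until its latches click over it and it sits fully home, flat on the port's ring. Then keep pressing: finish while still holding the cap by its handle and pushing it down firmly, with a steady push of about 10 N, without letting go. Leave the other parts in the bin and do not shift the things standing on the bench.

Things in the scene. Friction and masses are not known exactly. Their poses are not given: they have to be found in the camera images.
- cap_grip (a point): the cap to use, the MIDDLE-SIZED of three white caps in the bin (flange 60 mm across): a point in its handle, an upright flat tab 34 mm long (x), 14 mm thick (y), 40 mm tall. The point is on the cap's axis, 16 mm below the tab's top, 24 mm above the flange's top, 37 mm above the flange's underside, 49 mm above the cap's bottom. 35 to 70 g
- cap_foot (a point): the same cap: centre of the underside of its flange, which must come to lie on the port ring; z is the cap's axis, up. Flange 13 mm thick, round, 60 mm across, its lower 7.5 mm a cone that narrows to 50 mm; below it a round spigot 34 mm across, 12 mm long, on which the cap stands in the bin. Any yaw fits the port
- port_ring: white ring of the port, on the lid of the waste canister (white, round, 110 mm wide, lid top 106 mm above the bench, bolted down in a steel holder 150 mm square, on the other side of the bench from the bin; it cannot move). Ring 63 mm across, hole 43 mm across, 18 mm deep; origin at the centre of its underside, z up
- port (a point): centre of the ring's flat top, the cap's seat, 122 mm above the bench. Four black spring latches around it have noses (circle of 55 mm between them, tops 19 mm above the seat). The cap meets them 8 to 12 mm above its seat; the push rises to about 8 to 20 N, then 6 to 3 mm above the seat they snap over the flange, the push drops to near nothing and the cap goes down to its seat
- cap_small_grip (a point): decoy cap of the same shape with a flange only 40 mm across (falls through the latches), in the bin; same handle, same height; the point lies where it does on the cap to use
- cap_wide_grip (a point): decoy cap of the same shape with a flange 76 mm across (too wide for the latches), in the bin; same handle, same height; the point lies where it does on the cap to use
- bin: grey open parts bin 205 (its x) by 295 (its y) by 42 mm high, 5 mm walls and floor, fixed; origin at the centre of its underside. Six parts stand in it about 90 mm apart, in any order: three caps and three low fittings (under 37 mm), with two small bolts between them
- gasket_mid (a point): flat black ring 54 mm across, 8 mm thick, in the bin; point at its centre
- barb_mid (a point): steel hose fitting 34 mm across, 36 mm tall, in the bin; point half-way up
- bung_mid (a point): grey tapered bung 40 mm across, 30 mm tall, in the bin; point half-way up
- bolt0_mid (a point): small steel bolt standing on its head (18 mm across), 24 mm tall, in the bin between the other parts; point half-way up
- bolt1_mid (a point): another such bolt
- bottle_mid (a point): amber bottle 56 mm across, 100 mm tall, standing on the far part of the bench; point half-way up
- beaker_mid (a point): glass beaker 72 mm across, 85 mm tall, standing on the far part of the bench; point half-way up
- puck_mid (a point): flat orange sample disc 90 mm across, 30 mm tall, on the near right of the bench; point half-way up
- vial_mid (a point): small glass vial 36 mm across, 70 mm tall, on the near left of the bench; point half-way up
- latch0 (a joint): spring latch 0 of the port: how far it is pushed outward, m (0 at rest, 0.006 at most, about 0.0025 while the cap passes, up to 0.004 off-centre, 0 again once it has snapped over the flange)
- latch1 (a joint): spring latch 1 of the port: how far it is pushed outward, m (0 at rest, 0.006 at most, about 0.0025 while the cap passes, up to 0.004 off-centre, 0 again once it has snapped over the flange)
- latch2 (a joint): spring latch 2 of the port: how far it is pushed outward, m (0 at rest, 0.006 at most, about 0.0025 while the cap passes, up to 0.004 off-centre, 0 again once it has snapped over the flange)
- latch3 (a joint): spring latch 3 of the port: how far it is pushed outward, m (0 at rest, 0.006 at most, about 0.0025 while the cap passes, up to 0.004 off-centre, 0 again once it has snapped over the flange)

How it is judged:
On the way:
1. the middle-sized cap has been lifted clear of the bin (its handle point more than 110 mm above the bench) (height (world z) of cap_grip above 0.11 m), for 0.1 s.
At the end, for the whole second after the job is handed in: The cap's flange underside is within 2 mm of the ring's top and within 4 mm of its centre, tilted less than 0.08 rad; all four latches are back (less than 1 mm out); the cap still presses on the ring with more than 4 N and the fingers are still on the cap (more than 2 N) (z of cap_foot in the frame of port between -0.003 and 0.002 m and horizontal distance between cap_foot and port below 0.004 m and angle between cap_foot's own z axis and vertical below 0.08 rad and value of joint each of latch0, latch1, latch2, latch3 below 0.001 m and contact force between cap and port_ring above 4 N and contact force between the fingers and cap above 2 N); the arm keeps its last pose, push and grip.
It fails at once if another part is lifted out of the bin (its point above 100 mm) (height (world z) of any of cap_small_grip, cap_wide_grip, gasket_mid, barb_mid, bung_mid, bolt0_mid, bolt1_mid above 0.1 m).
It fails at once if a thing standing on the bench is shifted by more than 30 mm (distance of any of bottle_mid, beaker_mid, puck_mid, vial_mid from where it was at the start of the episode above 0.03 m).
It also fails if it takes over 48 s, if anything falls off the work surface, if the arm or the gripper's body presses on something with over 40 N, if the wrist force passes 120 N, or if a joint passes its speed limit or range.

## Working session

There is one attempt and no reset: what is moved stays moved. The work goes in short steps, Python scripts to look and compute and a tool call to move; the robot and the scene stay as the last step left them, time stands still between calls to the robot, and variables do not carry over. Pictures are saved under pics/ and viewed, on a budget of 10 in all, crops included, one or two more only if the job needs it, and the job is handed in when it is done.

Besides the shell and the picture viewer there is one more tool, called after "Emit:" by a JSON object that holds its "api" and its "payload". arm_command: Moves the arm, as the interface text tells. Its arguments: {"type":"object","properties":{"series":{"type":"array"},"squeeze":{"type":"number"}},"required":["series"]}

```bash
mkdir -p pics; cat > h.py <<'E'
from station import *
import numpy as np, cv2
def shot(n,f):
    p=camera_params(n); im,d=capture(n); cv2.imwrite(f'pics/{f}.png',im[:,:,::-1]); np.savez(f'pics/{f}.npz',im=im,d=d,K=p['K'],k1=p['k1'],T=p['world_to_cam']); return im,d,p
def load(f):
    z=np.load(f'pics/{f}.npz'); return z['im'],z['d'],dict(K=z['K'],k1=float(z['k1']),world_to_cam=z['T'])
def ray(p,u,v):
    K=p['K']; s=cv2.undistortPoints(np.array([[[u,v]]],float),K,np.array([p['k1'],0,0,0.]))[0,0]
    T=p['world_to_cam']; R=T[:3,:3]; o=-R.T@T[:3,3]; return o,R.T@np.array([s[0],-s[1],-1.])
def plane(p,u,v,z):
    o,d=ray(p,u,v); return o+d*(z-o[2])/d[2]
def cloud(d,p):
    v,u=np.mgrid[:d.shape[0],:d.shape[1]]
    s=cv2.undistortPoints(np.stack([u,v],-1).reshape(-1,1,2).astype(float),p['K'],np.array([p['k1'],0,0,0.])).reshape(*d.shape,2)
    c=np.stack([s[...,0],-s[...,1],-np.ones(d.shape)],-1)*d[...,None]
    T=p['world_to_cam']; return (c-T[:3,3])@T[:3,:3]
E
python3 - <<'E'
from h import *
s=read_state(); print(s)
for n in('top','side','wrist'):
    im,d,p=shot(n,n+'0'); T=p['world_to_cam']; print(n,-T[:3,:3].T@T[:3,3],p['K'][0,0],p['k1'],(d>0).mean())
a=[cv2.imread(f'pics/{n}0.png') for n in('top','side')]
cv2.imwrite('pics/m.png',cv2.resize(np.vstack(a),(800,600)) if 0 else a[0])
E
```

```text
{'time_s': 0.0, 'q': array([-1.30888922,  0.32182078, -0.07010008,  1.45167521,  0.02259403,
        1.37079051, -0.05690432]), 'dq': array([ 2.87758073e-04, -6.29547605e-04,  1.35818451e-03, -1.45072883e-03,
       -1.51331972e-03, -3.62200904e-05,  9.43680536e-05]), 'joint_torque': array([-1.67470876e-04, -4.93582821e+01, -3.82537544e-01, -3.14333940e+01,
        1.27479283e-02,  1.13554523e-02, -5.02524369e-07]), 'ee_pos': array([0.15933597, 0.62961522, 0.23022495]), 'tcp_rot': array([3.14150515e+00, 1.90457274e-03, 1.32302876e+00]), 'ft_force': array([ 0.3258107 , -1.02719547,  1.40519806]), 'torque': array([ 0.02171058, -0.0165561 ,  0.02491806]), 'opening': 0.08547715283971377}
top [ 0.43469555 -0.00665303  1.07118858] 351.2850961637206 -0.03702789678181716 0.9958445231119791
side [0.20515754 1.25816868 0.89688502] 492.14962948755556 -0.14896168552889077 0.99591064453125
wrist [0.08260719 0.6492528  0.37375752] 266.834426373024 -0.05490426466444757 0.9960072835286459
```

View pics/top0.png

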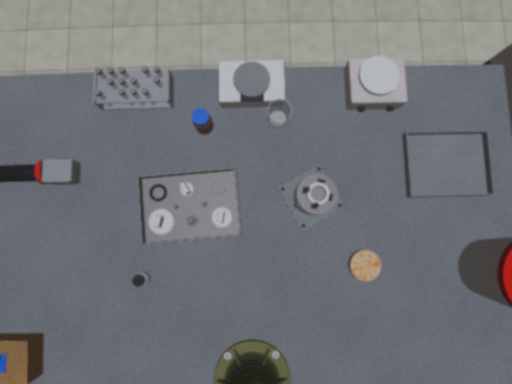

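View pics/side0.png

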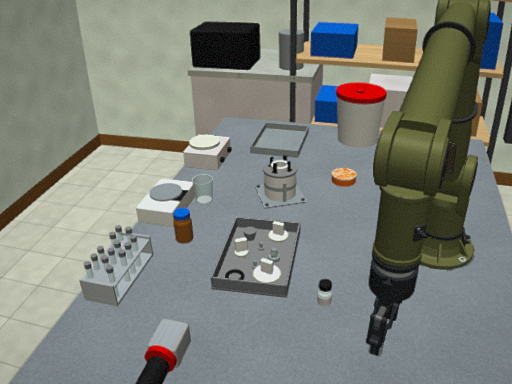

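Top view (up = +x, left = +y): bin centred near (190,206). The white caps are at (187,188) small, (222,217) middle and (161,222) wide, and the port ring is at about (318,194). In the side view the caps' handles stand upright and the canister is at about (280,178), with nothing lying over it.

```bash
python3 - <<'E'
from h import *
for n in('top0','side0'):
    im,d,p=load(n); P=cloud(d,p); 
    hsv=cv2.cvtColor(im,cv2.COLOR_RGB2HSV)
    m=((hsv[...,2]>190)&(hsv[...,1]<40)&(P[...,2]>0.015)&(P[...,2]<0.13)&(P[...,0]>.3)&(P[...,0]<.65)&(abs(P[...,1])<.45)).astype(np.uint8)
    k,L,st,c=cv2.connectedComponentsWithStats(m)
    print(n)
    for i in range(1,k):
        if st[i,4]>15:
            q=P[L==i]; print(st[i],c[i].round(1),'mean',q.mean(0).round(3),'min',q.min(0).round(3),'max',q.max(0).round(3))
im,d,p=load('top0')
for u,v in((222,217),(161,222),(187,188)): print(plane(p,u,v,.03).round(3))
print('port',plane(p,318,194,.122).round(3))
P=cloud(d,p)
for u,v in ((202,117),(278,113),(365,265),(140,280)): print(P[v,u].round(3))
s=camera_params('wrist'); print(s['world_to_cam'].round(3))
E
```

```text
top0
side0
[271 160  16   7  29] [278.1 161.7] mean [ 0.533 -0.206  0.119] min [ 0.507 -0.223  0.116] max [ 0.554 -0.17   0.123]
[278 165   9   4  18] [282.2 167. ] mean [ 0.512 -0.175  0.117] min [ 0.5   -0.208  0.104] max [ 0.526 -0.16   0.122]
[273 221  11   5  29] [278. 223.] mean [0.469 0.081 0.067] min [0.454 0.069 0.064] max [0.486 0.091 0.072]
[269 231  19  10 115] [277.8 236. ] mean [0.468 0.092 0.027] min [0.441 0.063 0.022] max [0.496 0.111 0.033]
[235 238  12   4  32] [240.2 239.4] mean [0.556 0.185 0.067] min [0.541 0.174 0.063] max [0.568 0.196 0.071]
[235 250  13   6  50] [241.1 252.7] mean [0.552 0.194 0.027] min [0.537 0.18  0.02 ] max [0.572 0.204 0.034]
[261 258  12   6  37] [266.5 260.8] mean [0.461 0.261 0.067] min [0.446 0.252 0.063] max [0.476 0.269 0.07 ]
[253 266  28  16 280] [266.4 274.4] mean [0.459 0.272 0.028] min [0.424 0.229 0.021] max [0.499 0.297 0.034]
[0.47  0.078 0.03 ]
[0.46  0.259 0.03 ]
[0.559 0.181 0.03 ]
port [ 0.523 -0.191  0.122]
[0.753 0.125 0.1  ]
[ 0.79  -0.1    0.009]
[ 0.319 -0.339  0.028]
[0.298 0.308 0.072]
[[ 0.245  0.969 -0.003 -0.648]
 [-0.922  0.232 -0.309  0.041]
 [-0.299  0.079  0.951 -0.382]
 [ 0.     0.     0.     1.   ]]
```

Emit:
{"api": "arm_command", "payload": {"series": [[[0,0,0.05,0.02,-0.034,0,0.45],[0,0,0.1,0.04,-0.068,0,0.45],[0,0,0.15,0.06,-0.103,0,0.45],[0,0,0.2,0.08,-0.137,0,0.45],[0,0,0.25,0.1,-0.171,0,0.45],[0,0,0.25,0.12,-0.206,0,0.45],[0,0,0.25,0.14,-0.24,0,0.45],[0,0,0.25,0.16,-0.275,0,0.45]]]}}

```text
time_s: 0.82
ee_pos: [0.3199, 0.3533, 0.2312]
tcp_rot: [-3.141, -0.0, 1.573]
ft_force: [2.0, -0.1, 0.1]
opening: 0.0385
```

Emit:
{"api": "arm_command", "payload": {"series": [[[0,0,0,0.02,-0.034,0,0.45],[0,0,0,0.04,-0.068,0,0.45],[0,0,0,0.06,-0.103,0,0.45],[0,0,0,0.08,-0.137,0,0.45],[0,0,0,0.1,-0.171,0,0.45],[0,0,0,0.12,-0.206,0,0.45],[0,0,0,0.14,-0.24,0,0.45],[0,0,0,0.15,-0.275,0,0.45]]]}}

```text
time_s: 1.48
ee_pos: [0.4709, 0.0781, 0.2314]
tcp_rot: [3.14, 0.0, 1.572]
ft_force: [-0.1, 0.7, 0.3]
opening: 0.0384
```

Emit:
{"api": "arm_command", "payload": {"series": [[[0,0,0,0,0,0,0.45],[0,0,0,0,0,0,0.45],[0,0,0,0,0,0,0.45]]]}}

```text
time_s: 1.73
ee_pos: [0.4691, 0.0807, 0.2312]
tcp_rot: [-3.141, -0.001, 1.573]
ft_force: [-0.1, 0.3, -0.3]
opening: 0.0382
```

```bash
python3 - <<'E'
from h import *
s=read_state(); print(s['time_s'],s['ee_pos'],s['tcp_rot'],s['opening'],s['ft_force'],abs(s['dq']).max())
shot('wrist','w1')
E
```

```text
1.7333 [0.46911081 0.08065654 0.23116012] [-3.14108888e+00 -6.41417542e-04  1.57295196e+00] 0.03821102777423856 [-0.05175796  0.29476448 -0.32907117] 0.026142742373521176
```

View pics/w1.png

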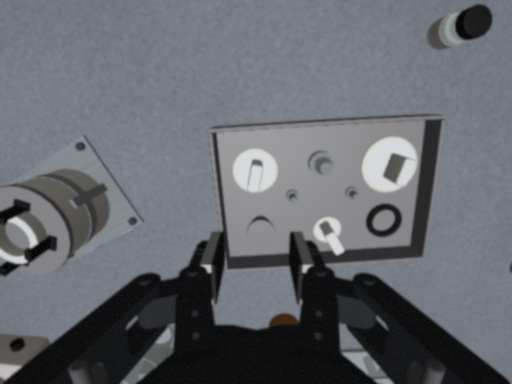

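The wrist view (up = −x, right = +y) shows the middle cap with its flange at (256,171) and its tab slightly turned. The port is at the left, near (20,235). I'll measure the tab and flange next.

```bash
cat >> h.py <<'E'
def cap(n,c=(.47,.08)):
    im,d,p=load(n); P=cloud(d,p); g=im.min(2)
    near=np.hypot(P[...,0]-c[0],P[...,1]-c[1])<.05
    m=(near&(P[...,2]>.062)&(P[...,2]<.076)).astype(np.uint8)
    cs=cv2.findContours(m,cv2.RETR_EXTERNAL,cv2.CHAIN_APPROX_NONE)[0]; k=max(cs,key=cv2.contourArea)
    z=np.median(P[...,2][m>0]); w=np.array([plane(p,*q[0],.070)[:2] for q in k]); r=cv2.minAreaRect((w*1e3).astype(np.float32)); print(n,'tab',m.sum(),'z',z.round(4),r)
    m=(near&(P[...,2]>.022)&(P[...,2]<.09)&(g>150)).astype(np.uint8)
    cs=cv2.findContours(m,cv2.RETR_EXTERNAL,cv2.CHAIN_APPROX_NONE)[0]; k=max(cs,key=cv2.contourArea)
    f=near&(g>150)&(P[...,2]>.02)&(P[...,2]<.036)
    w=np.array([plane(p,*q[0],.028)[:2] for q in k]); print(' flange z',np.median(P[...,2][f]).round(4),'circ',np.array(cv2.minEnclosingCircle((w*1e3).astype(np.float32))[0]),cv2.fitEllipse((w*1e3).astype(np.float32)), 'n',len(k))
E
python3 - <<'E'
from h import *
cap('w1'); cap('side0'); cap('top0')
im,d,p=load('w1'); P=cloud(d,p)
m=((im.min(2)>140)&(P[...,2]>.1)&(P[...,2]<.13)); print('ring',P[m].mean(0) if m.any() else 0)
b=(P[...,2]>.036)&(P[...,2]<.05)&(abs(P[...,0]-.5)<.2); print('walls y',np.percentile(P[b][:,1],[1,3,10,50]))
E
```

```text
w1 tab 330 z 0.0702 ((470.8509826660156, 78.06024169921875), (13.919014930725098, 34.63511657714844), 79.64682006835938)
 flange z 0.0304 circ [471.65414429  77.89086914] ((471.8734130859375, 77.9600601196289), (58.130558013916016, 58.7750358581543), 174.60118103027344) n 124
side0 tab 42 z 0.0664 ((467.1210021972656, 89.19422149658203), (19.046483993530273, 35.35915756225586), 78.7860336303711)
 flange z 0.027 circ [468.16137695  85.24008179] ((467.75, 88.08985137939453), (50.7592887878418, 56.3485107421875), 105.46861267089844) n 49
top0 tab 57 z 0.0693 ((470.3735656738281, 79.63411712646484), (13.591601371765137, 32.62471008300781), 79.54985809326172)
 flange z 0.0296 circ [470.64700317  79.87765503] ((470.8262023925781, 79.80181884765625), (56.95014190673828, 57.457523345947266), 174.55679321289062) n 55
ring [ 0.53032696 -0.18518571  0.12161535]
walls y [-0.17742472 -0.15717521  0.02232843  0.17522428]
```

Emit:
{"api": "arm_command", "payload": {"series": [[[0,0,-0.09,0.002,-0.002,-0.03,0.45],[0,0,-0.184,0.002,-0.002,-0.06,0.45],[0,0,-0.184,0.002,-0.002,-0.095,0.45],[0,0,-0.184,0.002,-0.002,-0.125,0.45],[0,0,-0.184,0.002,-0.002,-0.15,0.45],[0,0,-0.184,0.002,-0.002,-0.17,0.45],[0,0,-0.184,0.002,-0.002,-0.185,0.45],[0,0,-0.184,0.002,-0.002,-0.192,0.45]]]}}

```text
time_s: 2.45
ee_pos: [0.4693, 0.0795, 0.037]
tcp_rot: [-3.138, 0.002, 1.392]
ft_force: [0.2, 0.7, -0.1]
opening: 0.0386
```

Emit:
{"api": "arm_command", "payload": {"series": [[[0,0,0,0,0,0,0.45],[0,0,0,0,0,0,0.45]]]}}

```text
time_s: 2.62
ee_pos: [0.4714, 0.0791, 0.0396]
tcp_rot: [-3.142, -0.0, 1.391]
ft_force: [-0.9, -0.2, 0.7]
opening: 0.0384
```

```bash
python3 - <<'E'
from h import *
s=read_state(); print(s['time_s'],s['ee_pos'],s['tcp_rot'],s['opening'],s['ft_force'])
shot('wrist','w2')
E
```

```text
2.6167 [0.47144805 0.07905073 0.03960052] [-3.14155108e+00 -1.16674777e-04  1.39059837e+00] 0.03838904283115722 [-0.92088544 -0.23942976  0.73149145]
```

View pics/w2.png

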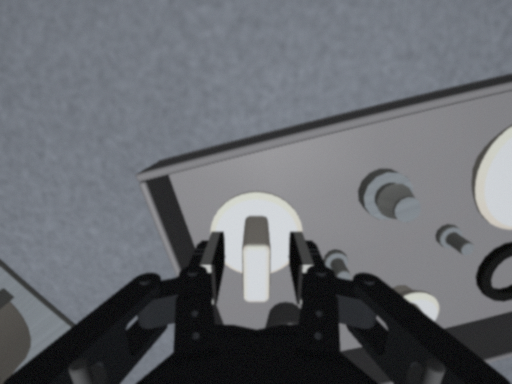

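The tab, at (256,275), stands square and centred between the fingers at columns 218 and 296, and the flange is at (256,235). Time to close the gripper.

Emit:
{"api": "arm_command", "payload": {"series": [[[0,0,0,0,0,0,0],[0,0,0,0,0,0,0],[0,0,0,0,0,0,0],[0,0,0,0,0,0,0],[0,0,0,0,0,0,0],[0,0,0,0,0,0,0]]], "squeeze": 90}}

```text
time_s: 3.17
ee_pos: [0.4726, 0.0786, 0.0406]
tcp_rot: [3.14, -0.002, 1.389]
ft_force: [-0.2, 0.3, 6.6]
opening: 0.0125
```

Emit:
{"api": "arm_command", "payload": {"series": [[[0,0,0,0,0,0.015,0],[0,0,0,0,0,0.035,0],[0,0,0,0,0,0.065,0],[0,0,0,0,0,0.095,0],[0,0,0,0,0,0.13,0],[0,0,0,0,0,0.16,0],[0,0,0,0,0,0.18,0],[0,0,0,0,0,0.19,0]]]}}

```text
time_s: 3.83
ee_pos: [0.4728, 0.0783, 0.2326]
tcp_rot: [3.137, -0.003, 1.389]
ft_force: [0.4, -0.6, -0.2]
opening: 0.0128
```

Emit:
{"api": "arm_command", "payload": {"series": [[[0,0,0,0.015,-0.034,0.0,0],[0,0,0,0.03,-0.068,0.01,0],[0,0,0,0.045,-0.102,0.02,0],[0,0,0,0.06,-0.136,0.02,0],[0,0,0,0.076,-0.17,0.02,0],[0,0,0,0.091,-0.204,0.02,0],[0,0,0,0.106,-0.238,0.02,0],[0,0,0,0.12,-0.268,0.02,0]]]}}

```text
time_s: 4.5
ee_pos: [0.5913, -0.1921, 0.2482]
tcp_rot: [-3.14, 0.001, 1.388]
ft_force: [-0.4, -0.2, -0.6]
opening: 0.0128
```

Emit:
{"api": "arm_command", "payload": {"series": [[[0,0,0,0,0,0,0],[0,0,0,0,0,0,0],[0,0,0,0,0,0,0]]]}}

```text
time_s: 4.75
ee_pos: [0.5909, -0.1892, 0.2481]
tcp_rot: [-3.139, -0.0, 1.389]
ft_force: [-0.2, 0.4, 0.2]
opening: 0.0123
```

```bash
python3 - <<'E'
from h import *
s=read_state(); print(s['time_s'],s['ee_pos'],s['tcp_rot'],s['opening'],s['ft_force'])
shot('wrist','w3')
E
```

```text
4.75 [ 0.59090764 -0.18923892  0.24806813] [-3.13930569e+00 -4.70169849e-04  1.38875535e+00] 0.012282712382282285 [-0.23249785  0.39548351  0.22330618]
```

View pics/w3.png

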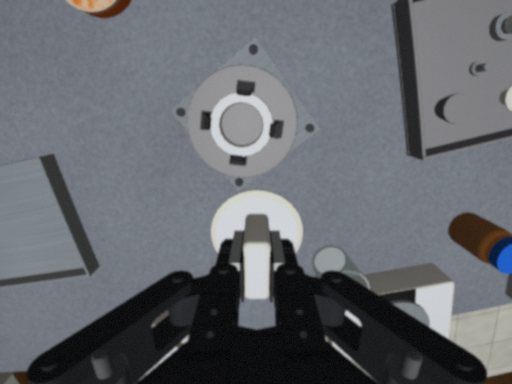

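The port ring is at (242,124), with latches at (245,87), (277,128), (237,160) and (206,120). The held cap's flange is at (256,232), level in the jaws. I'll take a second view shifted by 60 mm to triangulate.

Emit:
{"api": "arm_command", "payload": {"series": [[[0,0,0,0.01,0.02,0,0],[0,0,0,0.02,0.04,0,0],[0,0,0,0.03,0.06,0,0],[0,0,0,0.03,0.06,0,0],[0,0,0,0.03,0.06,0,0],[0,0,0,0.03,0.06,0,0]]]}}

```text
time_s: 5.3
ee_pos: [0.621, -0.1292, 0.2494]
tcp_rot: [-3.141, -0.0, 1.391]
ft_force: [0.4, -0.5, -0.6]
opening: 0.0125
```

```bash
cat >> h.py <<'E'
def fitc(w):
    w=np.asarray(w)
    for _ in range(6):
        A=np.c_[2*w,np.ones(len(w))]; x=np.linalg.lstsq(A,(w**2).sum(1),rcond=None)[0]; c=x[:2]; r=np.sqrt(x[2]+c@c)
        e=np.hypot(*(w-c).T)-r; w=w[abs(e)<max(.0007,2*e.std())]
    return c,r,len(w),e.std()
def ring(n,z=.122):
    im,d,p=load(n); P=cloud(d,p); g=im.min(2)
    m=((g>165)&(P[...,2]>.114)&(P[...,2]<.13)&(np.hypot(P[...,0]-.522,P[...,1]+.19)<.05)).astype(np.uint8)
    v,u=np.nonzero(m); px=(u.mean(),v.mean())
    cs,h=cv2.findContours(m,cv2.RETR_CCOMP,cv2.CHAIN_APPROX_NONE)
    hol=max([c for c,hh in zip(cs,h[0]) if hh[3]>=0],key=cv2.contourArea,default=None)
    print(n,'z',np.median(P[...,2][m>0]).round(4),'n',m.sum(),px)
    ell=cv2.fitEllipse(hol); w=[plane(p,*q[0],z)[:2] for q in hol]; print(' hole',ell[0],fitc(w)); 
    out=max(cs,key=cv2.contourArea); print(' outer',fitc([plane(p,*q[0],z)[:2] for q in out]))
    return ray(p,*ell[0])
def flange(n,tcp):
    im,d,p=load(n); P=cloud(d,p); zt=tcp[2]-.0096
    m=((im.min(2)>150)&(abs(P[...,2]-zt)<.008)&(np.hypot(P[...,0]-tcp[0],P[...,1]-tcp[1])<.045)).astype(np.uint8)
    k=max(cv2.findContours(m,cv2.RETR_EXTERNAL,cv2.CHAIN_APPROX_NONE)[0],key=cv2.contourArea)
    hull=k
    w=np.array([plane(p,*q[0],zt-.002)[:2] for q in hull]); q=P[m>0]
    print(n,'flange z',np.median(q[:,2]).round(4),'exp',zt.round(4)); A=np.c_[q[:,:2]-q[:,:2].mean(0),np.ones(len(q))]; print(' slope',np.linalg.lstsq(A,q[:,2],rcond=None)[0].round(4))
    c,r,n_,e=fitc(w[w[:,0]<tcp[0]-.0]); print(' circ',c,r,n_,e,'rel tcp',c-tcp[:2])
def tri(a,b):
    (o1,d1),(o2,d2)=a,b; t=np.linalg.lstsq(np.c_[d1,-d2],o2-o1,rcond=None)[0]; A,B=o1+d1*t[0],o2+d2*t[1]; return (A+B)/2,np.linalg.norm(A-B)
E
python3 - <<'E'
from h import *
s=read_state(); print(s['time_s'],s['ee_pos'],s['tcp_rot'],s['opening'])
shot('wrist','w4'); shot('top','t4')
a,b=ring('w3'),ring('w4'); print(tri(a,b))
flange('w3',np.array([.5909,-.1892,.2481])); flange('w4',s['ee_pos'])
try: ring('t4')
except Exception as e: print(e)
E
```

```text
5.3 [ 0.62096228 -0.12919745  0.24941773] [-3.14138953e+00 -1.19782580e-04  1.39057924e+00] 0.012538400935050925
w3 z 0.1228 n 1511 (np.float64(240.3805426869623), np.float64(123.70019854401059))
 hole (240.68760681152344, 124.42123413085938) (array([ 0.5276486 , -0.19393081]), np.float64(0.02216415660444024), 129, np.float64(0.00029213827687887383))
 outer (array([ 0.52743544, -0.193793  ]), np.float64(0.030596615314701803), 129, np.float64(0.00044751678612954727))
w4 z 0.1229 n 1452 (np.float64(173.47727272727272), np.float64(103.86776859504133))
 hole (174.5237274169922, 104.49551391601562) (array([ 0.52743892, -0.19405151]), np.float64(0.02218231990646265), 127, np.float64(0.00027135638772686515))
 outer (array([ 0.52758796, -0.19376766]), np.float64(0.030322946002021307), 133, np.float64(0.0003531551695282037))
(array([ 0.52708034, -0.19376187,  0.12239449]), np.float64(0.00015340866751721057))
w3 flange z 0.2379 exp 0.2385
 slope [ 0.0142 -0.0035  0.2376]
 circ [ 0.58257022 -0.18915138] 0.023526528222612666 156 0.00499067794936932 rel tcp [-8.32977726e-03  4.86220808e-05]
w4 flange z 0.2392 exp 0.2398
 slope [ 0.0149 -0.0044  0.2389]
 circ [ 0.61264705 -0.12915567] 0.023542142584352898 156 0.0050035956491431026 rel tcp [-8.31522662e-03  4.17751494e-05]
'NoneType' object is not subscriptableh.py:36: RuntimeWarning: Mean of empty slice.
  v,u=np.nonzero(m); px=(u.mean(),v.mean())
  ret = ret.dtype.type(ret / rcount)
```

```bash
sed -i 's/    hull=k$/    hull=cv2.convexHull(k); hh=np.zeros_like(m); cv2.fillPoly(hh,[hull],1); hull=max(cv2.findContours(hh,cv2.RETR_EXTERNAL,cv2.CHAIN_APPROX_NONE)[0],key=cv2.contourArea)/; s/tcp\[0\]-\.0\]/tcp[0]-.006]/' h.py
python3 - <<'E'
from h import *
flange('w3',np.array([.5909,-.1892,.2481])); flange('w4',np.array([.621,-.1292,.2494]))
im,d,p=load('t4'); P=cloud(d,p); m=(im.min(2)>120)&(P[...,2]>.115)&(P[...,2]<.13)&(np.hypot(P[...,0]-.525,P[...,1]+.19)<.05); print(m.sum(),P[m].mean(0) if m.any() else '')
E
```

```text
w3 flange z 0.2379 exp 0.2385
 slope [ 0.0142 -0.0035  0.2376]
 circ [ 0.59018965 -0.18941699] 0.029586607272986468 113 0.0001673649733666379 rel tcp [-0.00071035 -0.00021699]
w4 flange z 0.2392 exp 0.2398
 slope [ 0.0149 -0.0044  0.2389]
 circ [ 0.62028437 -0.12939833] 0.029603154890132904 113 0.00017163904182742194 rel tcp [-0.00071563 -0.00019833]
0
```

Emit:
{"api": "arm_command", "payload": {"series": [[[0,0,0,-0.03,-0.021,0,0],[0,0,0,-0.06,-0.042,0,0],[0,0,0,-0.093,-0.0645,-0.01,0],[0,0,0,-0.093,-0.0645,-0.03,0],[0,0,0,-0.093,-0.0645,-0.05,0],[0,0,0,-0.093,-0.0645,-0.065,0],[0,0,0,-0.093,-0.0645,-0.065,0],[0,0,0,-0.093,-0.0645,-0.065,0]]]}}

```text
time_s: 6.07
ee_pos: [0.5276, -0.195, 0.1842]
tcp_rot: [-3.14, -0.0, 1.388]
ft_force: [-0.8, -0.5, -0.5]
opening: 0.0128
```

Emit:
{"api": "arm_command", "payload": {"series": [[[0,0,0,0,0,0,0],[0,0,0,0,0,0,0],[0,0,0,0,0,0,0]]]}}

```text
time_s: 6.32
ee_pos: [0.5291, -0.1947, 0.1855]
tcp_rot: [3.14, 0.0, 1.389]
ft_force: [0.3, -0.6, -0.5]
opening: 0.0129
```

```bash
python3 - <<'E'
from h import *
s=read_state(); print(s['time_s'],s['ee_pos'],s['tcp_rot'],s['opening'],s['ft_force'])
shot('wrist','w5'); flange('w5',s['ee_pos']); shot('side','s5')
im=cv2.imread('pics/s5.png')[120:230,210:350]; a=cv2.resize(im,(560,440),interpolation=cv2.INTER_CUBIC)
b=cv2.imread('pics/w5.png'); cv2.imwrite('pics/c5.png',cv2.resize(np.hstack([a[:384],cv2.resize(b,(512,384))[:,100:400]]),(800,357)))
E
```

```text
6.3167 [ 0.52911967 -0.19469458  0.18546379] [3.13973466e+00 2.86970962e-05 1.38897152e+00] 0.012852115243978031 [ 0.33475833 -0.59646748 -0.53154372]
w5 flange z 0.1753 exp 0.1759
 slope [ 0.0206 -0.0059  0.175 ]
 circ [ 0.52791261 -0.19493568] 0.02923888795724732 115 0.00027847937576565935 rel tcp [-0.00120707 -0.00024109]
```

View pics/c5.png

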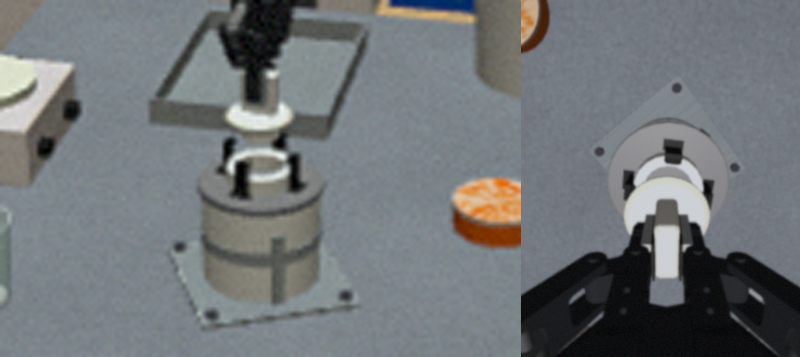

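The cap hangs level about 40 mm above the ring, and its centre is 1 mm off in −y. I'll correct that and go down slowly.

Emit:
{"api": "arm_command", "payload": {"series": [[[0,0,0,-0.0003,0.0008,-0.004,0],[0,0,0,-0.0003,0.0008,-0.008,0],[0,0,0,-0.0003,0.0008,-0.012,0],[0,0,0,-0.0003,0.0008,-0.016,0],[0,0,0,-0.0003,0.0008,-0.02,0],[0,0,0,-0.0003,0.0008,-0.024,0],[0,0,0,-0.0003,0.0008,-0.026,0],[0,0,0,-0.0003,0.0008,-0.026,0]]], "squeeze": 110}}

```text
time_s: 7.08
ee_pos: [0.5278, -0.1934, 0.1576]
tcp_rot: [-3.14, 0.0, 1.389]
ft_force: [-0.8, -0.5, -0.9]
opening: 0.0122
```

Emit:
{"api": "arm_command", "payload": {"series": [[[0,0,0,0,0,-0.001,0],[0,0,0,0,0,-0.002,0],[0,0,0,0,0,-0.003,0],[0,0,0,0,0,-0.004,0],[0,0,0,0,0,-0.004,0],[0,0,0,0,0,-0.004,0]]]}}

```text
time_s: 7.58
ee_pos: [0.5285, -0.1936, 0.1557]
tcp_rot: [3.141, -0.001, 1.389]
ft_force: [-2.5, 0.9, 6.4]
opening: 0.0122
```

Emit:
{"api": "arm_command", "payload": {"series": [[[0,0,0,0,0,-0.001,0],[0,0,0,0,0,-0.002,0],[0,0,0,0,0,-0.003,0],[0,0,0,0,0,-0.003,0],[0,0,0,0,0,-0.003,0]]]}}

```text
time_s: 8.0
ee_pos: [0.5287, -0.1938, 0.152]
tcp_rot: [3.14, -0.0, 1.389]
ft_force: [-0.9, -0.4, 3.7]
opening: 0.0121
```

Emit:
{"api": "arm_command", "payload": {"series": [[[0,0,0,0,0,-0.001,0],[0,0,0,0,0,-0.002,0],[0,0,0,0,0,-0.002,0],[0,0,0,0,0,-0.002,0]]]}}

```text
time_s: 8.33
ee_pos: [0.5285, -0.1935, 0.1489]
tcp_rot: [3.141, 0.0, 1.389]
ft_force: [3.1, -0.5, -2.6]
opening: 0.0126
```

Emit:
{"api": "arm_command", "payload": {"series": [[[0,0,0,0,0,-0.001,0],[0,0,0,0,0,-0.002,0],[0,0,0,0,0,-0.002,0],[0,0,0,0,0,-0.002,0]]]}}

```text
time_s: 8.67
ee_pos: [0.5274, -0.1932, 0.1466]
tcp_rot: [-3.14, -0.0, 1.389]
ft_force: [0.4, -0.3, -2.8]
opening: 0.0122
```

Emit:
{"api": "arm_command", "payload": {"series": [[[0,0,0,0,0,-0.001,0],[0,0,0,0,0,-0.001,0],[0,0,0,0,0,-0.001,0],[0,0,0,0,0,-0.001,0]]]}}

```text
time_s: 9.0
ee_pos: [0.5278, -0.1935, 0.1462]
tcp_rot: [-3.141, -0.0, 1.389]
ft_force: [0.3, 0.2, -1.3]
opening: 0.0122
```

Emit:
{"api": "arm_command", "payload": {"series": [[[0,0,0,0,0,-0.001,0],[0,0,0,0,0,-0.001,0],[0,0,0,0,0,-0.001,0],[0,0,0,0,0,-0.001,0]]]}}

```text
time_s: 9.33
ee_pos: [0.5281, -0.1936, 0.1458]
tcp_rot: [3.142, -0.0, 1.389]
ft_force: [-2.3, -0.5, 3.4]
opening: 0.0123
```

Emit:
{"api": "arm_command", "payload": {"series": [[[0,0,0,0,0,-0.0005,0],[0,0,0,0,0,-0.001,0],[0,0,0,0,0,-0.001,0],[0,0,0,0,0,-0.001,0]]]}}

```text
time_s: 9.67
ee_pos: [0.5281, -0.1936, 0.1457]
tcp_rot: [3.142, -0.001, 1.389]
ft_force: [-5.0, 1.9, 10.1]
opening: 0.012
```

Emit:
{"api": "arm_command", "payload": {"series": [[[0,0,0,0,0,0,0],[0,0,0,0,0,0,0],[0,0,0,0,0,0,0],[0,0,0,0,0,0,0]]]}}

```text
time_s: 10.0
ee_pos: [0.5281, -0.1936, 0.1457]
tcp_rot: [3.142, -0.001, 1.389]
ft_force: [-5.1, 2.6, 10.2]
opening: 0.0125
```

```bash
python3 - <<'E'
from h import *
s=read_state(); print(s['time_s'],s['ee_pos'],s['tcp_rot'],s['opening'],s['ft_force'],s['torque'])
shot('wrist','w6'); flange('w6',s['ee_pos']); shot('side','s6')
im=cv2.imread('pics/s6.png')[130:220,230:330]; a=cv2.resize(im,(427,384),interpolation=cv2.INTER_CUBIC)
b=cv2.resize(cv2.imread('pics/w6.png')[130:330,160:350],(365,384),interpolation=cv2.INTER_CUBIC); cv2.imwrite('pics/c6.png',np.hstack([a,b]))
for i in range(6): capture('top'); s=read_state(); print(s['ft_force'].round(1),s['ee_pos'].round(4))
E
```

```text
10.0 [ 0.52810783 -0.19363063  0.1457027 ] [ 3.14154690e+00 -8.22565461e-04  1.38891414e+00] 0.012466341413817516 [-5.06097651  2.5880405  10.16738304] [ 0.35813917  1.09337462 -0.00901358]
w6 flange z 0.1356 exp 0.1361
 slope [ 0.0244 -0.006   0.1353]
 circ [ 0.5259599  -0.19347454] 0.028852137130664063 93 0.00022805823275897128 rel tcp [-0.00214793  0.00015609]
[-5.   1.6 10.5] [ 0.5281 -0.1936  0.1457]
[-5.4  1.7  9.7] [ 0.5281 -0.1936  0.1457]
[-5.2  1.6 10.2] [ 0.5281 -0.1936  0.1457]
[-4.3  2.1 11.3] [ 0.5281 -0.1936  0.1457]
[-6.   2.9 11.5] [ 0.5281 -0.1936  0.1457]
[-4.9  1.6 10.7] [ 0.5281 -0.1937  0.1457]
```

View pics/c6.png

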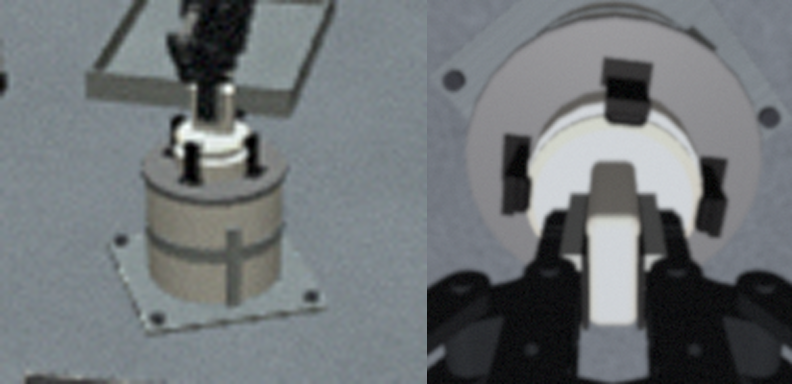

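The cap is seated: its flange top at z = 0.1356 puts the underside at 0.1226, against 0.1228 for the ring by the same depth measure. The latch noses, such as the one at (625,95), stand over the flange. The push is a steady 10 N with 5 N sideways, which I'll relieve slightly.

Emit:
{"api": "arm_command", "payload": {"series": [[[0,0,0,-0.0003,0.0001,0,0],[0,0,0,-0.0006,0.0002,0,0],[0,0,0,-0.0006,0.0002,0,0],[0,0,0,-0.0006,0.0002,0,0]]]}}

```text
time_s: 10.73
ee_pos: [0.5281, -0.1936, 0.1457]
tcp_rot: [3.14, -0.0, 1.389]
ft_force: [-3.5, 1.6, 9.3]
opening: 0.0121
```

```bash
python3 - <<'E'
from h import *
for i in range(5): s=read_state(); print(s['ft_force'].round(1),s['torque'].round(2),s['ee_pos'].round(4),s['opening']); capture('top')
im,d,p=shot('wrist','w7'); P=cloud(d,p)
dk=(im.max(2)<70)&(P[...,2]>.125)&(P[...,2]<.147)&(np.hypot(P[...,0]-.5275,P[...,1]+.194)<.045)
i5,d5,p5=load('w3'); P5=cloud(d5,p5)
dk5=(i5.max(2)<70)&(P5[...,2]>.125)&(P5[...,2]<.147)&(np.hypot(P5[...,0]-.5275,P5[...,1]+.194)<.045)
for nm,D,Q in(('before',dk5,P5),('now',dk,P)):
    k,L,st,c=cv2.connectedComponentsWithStats(D.astype(np.uint8))
    for i in range(1,k):
        if st[i,4]>25:
            q=Q[L==i]; t=q[q[:,2]>.136]; r=np.hypot(t[:,0]-.5275,t[:,1]+.194)
            if len(r): print(nm,c[i].round(),len(t),t.mean(0).round(4),'r',np.percentile(r,[5,50,95]).round(4),t[:,2].max().round(4))
E
```

```text
[-3.5  1.6  9.3] [ 0.23  0.72 -0.02] [ 0.5281 -0.1936  0.1457] 0.012144105592985281
[-4.3  1.5  9. ] [0.28 0.76 0.04] [ 0.5281 -0.1936  0.1457] 0.012116592265897242
[-2.6  1.3  8.1] [0.19 0.74 0.02] [ 0.5281 -0.1936  0.1457] 0.012115583862956733
[-3.6  0.8  9. ] [0.2  0.75 0.04] [ 0.5281 -0.1936  0.1457] 0.012011404088980809
[-2.6  1.   9.5] [0.23 0.75 0.01] [ 0.5281 -0.1936  0.1457] 0.012598842586772373
before [244.  89.] 136 [ 0.4966 -0.1834  0.1396] r [0.0291 0.0328 0.0366] 0.1423
before [205. 121.] 114 [ 0.5174 -0.224   0.1396] r [0.0285 0.0319 0.0349] 0.1417
before [275. 130.] 115 [ 0.5368 -0.1625  0.1397] r [0.0294 0.033  0.0366] 0.1416
before [237. 160.] 92 [ 0.5581 -0.2027  0.1395] r [0.0289 0.032  0.035 ] 0.1407
now [264. 184.] 298 [ 0.4955 -0.1836  0.1393] r [0.0297 0.034  0.0371] 0.1417
now [206. 227.] 267 [ 0.5166 -0.2238  0.1392] r [0.0283 0.0321 0.0354] 0.1413
now [308. 239.] 268 [ 0.5359 -0.1626  0.1392] r [0.0289 0.0329 0.0363] 0.1411
```

```bash
python3 -c "
from station import *
s=read_state();print(s['time_s'],s['ft_force']);print(close_job())"
```

```text
11.0333 [-3.93602448  0.65534758  9.57866178]
the job is handed in; nothing more can be done
None
```

The middle-sized cap is snapped onto the port and the arm is still holding it by its handle. It was pushing down with about 9–9.6 N when I handed the job in at 11.0 s. The interface gives no verdict, so this rests on my own last checks.

**What I did:** I found the middle cap by its flange, gripped its tab at 90 N (later 110 N) and lifted it well clear of the bin. I located the port ring from two wrist views at (0.527, −0.194), with its top at z = 0.122. I then centred the cap and pressed it down slowly. The force rose to about 6 N at first latch contact. It then dropped below zero 3–4 mm above the seat, which I read as the snap, and built up to 10 N once the cap was on the ring.

**Checks that agreed:**
- **Seat height:** the flange underside measured z = 0.1226 and the ring 0.1228 by the same depth method.
- **Latches:** the three in view stood within about 1 mm of where they were before the cap went in. The fourth was hidden.
- **Other objects:** I took no final picture of the other parts or the bench items. The path stayed clear of them and the force showed no bump.

**Checks that did not fully agree:**
- **Sideways force:** it fell from about 5 N to 3–4 N after I nudged the arm, but did not go away.
- **Tilt:** depth showed about 0.024 rad, part of which is probably camera bias. The limit is 0.08.
- **Centring:** the last circle fit, partly hidden by a latch, put the cap about 1.5 mm off centre. The tool pose puts it within 0.5 mm. Both are inside the 4 mm limit.
- **Latch force:** the highest force I saw during the press was about 6 N, below the stated 8–20 N. I only read it at the end of each move, so the peak could have been missed.

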